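# Start up the grinding bench from its control box

## Robot

A 6-joint arm with a two-finger parallel gripper is mounted at the origin on the work surface. World frame = base frame: x ahead of the robot, y to its left, z up, the work surface at z = 0. Lengths are in m, angles in rad, forces in N, time in s.
With the tool pointing down it reaches from about 0.275 to 0.825 m from the base axis. Payload 4.9 kg.
Tool frame: the origin (TCP) lies midway between the tips of the shut fingers; the grasp point (between the pads) lies 19 mm behind it (grip_point_offset is the distance from the TCP to the grasp point, in m); z points along the fingers, y is the line along which they close (so a half turn about z gives the same grasp; the last joint's range is limited). The gripper opens to 85 mm and grips with 20 to 120 N. Pads are 22 mm wide; open, the fingers measure 114 mm over their backs; the gripper's body (76 mm by 85 mm) begins 54 mm behind the grasp point. The pads swing forward as they close: fully open they stand 13 mm farther back than shut.
Start: joints at [1, 0.326, -0.193, 1.052, 0, 1.437], TCP at [0.233, 0.498, 0.231] pointing down, gripper open.
Joint ranges: [-2.65, 2.65], [-0.97, 1.79], [-1.3, 1.35], [-1.93, 2.1], [-1.47, 1.37], [-3.14, 3.14]. Speed limits (rad/s): [2.57, 2.57, 3.14, 3.14, 3.14, 3.14].

## Interface

Orientations are given as a rotation vector (axis times angle).
In Python, from cell import * gives the robot as it stands. Calls block until the motion is done:
- movep(position, orientation): joint-space move of the TCP to a pose.
- move_l(position, velocity=0.15, rot=None, until_force=None): straight line of the TCP; rot=None keeps the orientation; velocity is the mean speed in m/s. With until_force (N) it stops when the force on the tool has changed by that much, and returns True; else False.
- set_joints(angles): joint-space move.
- let_go() and grab(newtons=None): open the fingers fully, or close them until they stop; newtons is the grip in N (None keeps the last).
- sleep(seconds).
- ik(position, orientation): joint angles nearest the present ones, or None.
- get_state(): the state.
- grab_frame(name): name is "side" or "top"; returns a dict with "img" (384x512x3 uint8, red, green, blue), "fx", "fy", "cx", "cy" (pixels), "cam_to_world" (4x4, takes a point from camera to world coordinates). Camera axes: x right, y down, z forward; pixel columns grow to the right and rows downward; lengths in m; the calibration is good to about 2 mm. A picture is of the moment at which its call begins. There is no depth.
A pose or a line that the arm cannot do raises MotionError and nothing moves.
- sign_off(): hands the job in; it is judged then, once.
Trained networks look in the newest picture that a camera, given by its name, has taken for a name from the list of things; names that differ only in an ending like _2 or _b are one class to them, and where a whole thing is asked for, a point or a joint stands for the part that bears it (a point fixed in the world has none). Each returns a list of dicts, best first, with "score" (0 to 1); they miss things now and then, are a little off and sometimes report something else, mostly with a low value. They report only what shows in the picture. A call takes as long as a camera call.
- spot_in(camera, name): "centre" ([column, row] in pixels, amid what is visible of it).
- silhouettes(camera, name): "mask" (384x512 bool, what is visible of it) and "centre" ([column, row] in pixels, amid what is visible of it).
- tip_of(camera, name): "centre" ([column, row] in pixels: a listed point, or the origin of a listed thing).
The state is a dict: "clock": time; "q": joint angles; "joint_velocities": joint speeds; "tau": joint torques, N m; "position": TCP position; "eef_rot": TCP orientation; "contact_force": force on the tool from outside, world axes, zero at the start; "wrist_torque": the same for the moment, N m; "finger_gap": opening from 0.0 (shut) to 1.0 (fully open); "grasp_force": force on a finger pad.
Only numpy, scipy, OpenCV 4.12 (cv2) and the standard library are available. Lean on these libraries where they do the work, as an engineer would, in place of code of your own. Each camera call takes 0.05 s, during which the arm holds its last target. There are 200 camera calls.

## Task

Start up the grinding bench from its control box by pressing with the fingertips: first switch on the yellow mains rocker by pushing its raised far half fully down, then the blue extraction rocker in the same way, and only then press the green start button fully down for a moment and let it come back up. Leave both rockers on, do not press the red stop button, and leave the loose things on the bench where they lie.

Things in the scene. Friction and masses are not known exactly. Their poses are not given: they have to be found in the camera images.
- panel: grey control box fixed to the bench, 130 mm (x) by 340 mm (y) by 75 mm high, origin at the centre of its underside; its x axis points across the box to the far edge (away from the robot), y along its length, z up. The four controls stand in a row along y on its aluminium top, about 75 mm apart, in any order
- mains (a joint): yellow mains rocker, 56 mm long (panel x), 36 mm wide, in a black frame, hinged across its middle, its halves meeting in a shallow V. Value in rad: near 0 is off (far half, on the panel's +x side, raised 20 degrees; near half level), 0.35 is fully on (far half level, 17 mm above the panel's top, near half raised). It stays where it is left; about 3 N on the raised half moves it; hard stops at both ends
- mains_on (a point): point on the yellow rocker's far half at the middle of its width, on its surface, 18 mm from the hinge line: where to push to switch on. It moves with the rocker, about 6 mm down from off to on
- extraction (a joint): blue extraction rocker, 56 mm long (panel x), 36 mm wide, in a black frame, hinged across its middle, its halves meeting in a shallow V. Values and behaviour as for the yellow rocker: near 0 off (far half raised), 0.35 fully on (far half level), stays where it is left
- extraction_on (a point): point on the blue rocker's far half at the middle of its width, on its surface, 18 mm from the hinge line, as for the yellow rocker
- start (a joint): round green start button, 32 mm across in a steel collar 48 mm across and 12 mm high, standing 22 mm above the panel's top when up. Value in m pressed down: 0 up, 0.006 fully down; springs back when let go; starts moving at about 1.5 N, 5 N holds it fully down
- start_top (a point): centre of the green button's top face; moves down with it
- stop (a joint): red mushroom stop button, 42 mm across on a yellow round base 52 mm across, 33 mm above the panel's top; it must not be pressed. Value in m pressed down: 0 up, 0.006 fully down; sprung
- stop_top (a point): centre of the top of the red stop button
- cutters: loose side cutters with one red and one blue handle, about 150 mm long, 15 mm high, lying on the bench on the robot's side of the panel; origin on the underside near the pivot, x axis towards the jaws
- disc: loose round dark steel block, 84 mm across, 35 mm high, on the bench beyond the panel; origin at the centre of its underside
- tray: loose wooden tray of copper wire pieces, 130 by 100 mm, 25 mm high, on the bench beyond the panel; origin at the centre of its underside

How it is judged:
On the way, in this order (a step that is already met when the one before it is completed fails the run):
1. the yellow mains rocker is switched fully on (value of joint mains above 0.28 rad), for 0.1 s.
2. then the blue extraction rocker is switched fully on (value of joint extraction above 0.28 rad), for 0.1 s.
3. then the green start button is pressed down with the fingers (value of joint start above 0.0045 m and contact force between the fingers and start above 0.5 N), for 0.1 s.
At the end, for the whole second after the job is handed in: both rockers are on (at least 0.28 of 0.35 rad), the green button is back up and the red one is up (within 1.5 mm), and the cutters, steel block and tray are within 20 mm of where they started (value of joint each of mains, extraction above 0.28 rad and value of joint each of start, stop below 0.0015 m and distance of each of cutters, disc, tray from where it was at the start of the episode below 0.02 m); the robot touches nothing.
It fails at once if the red stop button is pressed (more than 2 mm) (value of joint stop above 0.002 m).
It fails at once if the extraction rocker is pushed past half-way before the mains is on (value of joint extraction above 0.17 rad and value of joint mains below 0.25 rad).
It fails at once if the green button is pressed (more than 3 mm) before both rockers are on (value of joint start above 0.003 m and value of joint any of mains, extraction below 0.25 rad).
It fails at once if a loose thing is moved more than 20 mm or lifted more than 10 mm (distance of any of cutters, disc, tray from where it was at the start of the episode above 0.02 m or height (world z) of any of cutters, disc, tray above 0.01 m).
It also fails if it takes over 45 s, if anything falls off the work surface, if the arm or the gripper's body presses on something with over 40 N, if the wrist force passes 120 N, or if a joint passes its speed limit or range.

## Working session

There is one attempt and no reset: what is moved stays moved. The work goes in short steps, each a Python script; the robot and the scene stay as the last script left them, time stands still between calls to the robot, and variables do not carry over. Pictures are saved under pics/ and viewed, at most 10 in all, crops included, and the job is handed in when it is done.

```bash
mkdir -p pics
cat > h.py <<'E'
from cell import *
import numpy as np, cv2
def ray(f,c):
    T=np.array(f["cam_to_world"]); d=T[:3,:3]@np.array([(c[0]-f["cx"])/f["fx"],(c[1]-f["cy"])/f["fy"],1]); return T[:3,3],d/np.linalg.norm(d)
def at_z(f,c,z):
    o,d=ray(f,c); return o+d*(z-o[2])/d[2]
def tri(rs):
    A=sum(np.eye(3)-np.outer(d,d) for o,d in rs); b=sum((np.eye(3)-np.outer(d,d))@o for o,d in rs)
    return np.linalg.solve(A,b)
E
python3 - <<'E'
from h import *
np.set_printoptions(precision=3,suppress=True)
F={}
for c in("side","top"):
    F[c]=grab_frame(c); cv2.imwrite(f"pics/{c}0.png",F[c]["img"][:,:,::-1]); print(c,np.array(F[c]["cam_to_world"])[:3,3])
for n,z in(("mains_on",.101),("extraction_on",.101),("start_top",.097),("stop_top",.108),("panel",0),("cutters",0),("disc",0),("tray",0)):
    R=[]
    for c in F:
        r=tip_of(c,n)
        for q in r[:2]: print(n,c,np.array(q["centre"]),round(q["score"],2),at_z(F[c],q["centre"],z))
        if r: R.append(ray(F[c],r[0]["centre"]))
    if len(R)==2: print("  tri",tri(R))
print(get_state()["eef_rot"],get_state()["clock"])
E
```

```text
side [ 0.099 -0.458  0.582]
top [0.464 0.032 0.939]
mains_on side [230.4 192.2] 0.73 [0.544 0.06  0.101]
mains_on top [241.4 179.5] 0.9 [0.558 0.066 0.101]
  tri [0.556 0.068 0.091]
extraction_on side [200.2 179.8] 0.81 [0.528 0.132 0.101]
extraction_on top [205.9 194.8] 0.86 [0.53  0.132 0.101]
  tri [0.529 0.132 0.101]
start_top side [263.9 210.8] 0.69 [ 0.554 -0.021  0.097]
start_top top [285.7 179.9] 0.7 [ 0.557 -0.016  0.097]
  tri [ 0.557 -0.017  0.093]
stop_top side [294.8 216.8] 0.54 [ 0.571 -0.079  0.108]
stop_top top [326.8 174.9] 0.78 [ 0.564 -0.091  0.108]
  tri [ 0.562 -0.088  0.118]
panel side [244.4 240.8] 0.66 [0.547 0.024 0.   ]
panel top [266.5 198.2] 0.9 [0.529 0.018 0.   ]
  tri [0.532 0.015 0.014]
cutters side [168.1 273.6] 0.57 [0.384 0.052 0.   ]
cutters top [250.4 269.8] 0.85 [0.383 0.052 0.   ]
cutters top [244.1 182.9] 0.65 [0.562 0.064 0.   ]
  tri [0.384 0.052 0.   ]
disc side [301.8 220.7] 0.66 [ 0.68  -0.012  0.   ]
disc side [237.7 179.6] 0.4 [0.685 0.196 0.   ]
disc top [282.7 122.7] 0.62 [ 0.688 -0.017  0.   ]
  tri [ 0.685 -0.014 -0.001]
tray side [235.6 185.1] 0.62 [0.666 0.182 0.   ]
tray top [184.3 128.1] 0.87 [0.678 0.19  0.   ]
  tri [ 0.679  0.193 -0.011]
[ 0.681  3.067 -0.   ] 0.9
```

Run:
```python
import cv2
a=cv2.imread("pics/top0.png");b=cv2.imread("pics/side0.png")
cv2.imwrite("pics/t1.png",cv2.resize(a[100:290,140:390],None,fx=3,fy=3,interpolation=cv2.INTER_CUBIC))
cv2.imwrite("pics/s1.png",cv2.resize(b[120:310,120:370],None,fx=3,fy=3,interpolation=cv2.INTER_CUBIC))
```

```text
(no output)
```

View pics/t1.png

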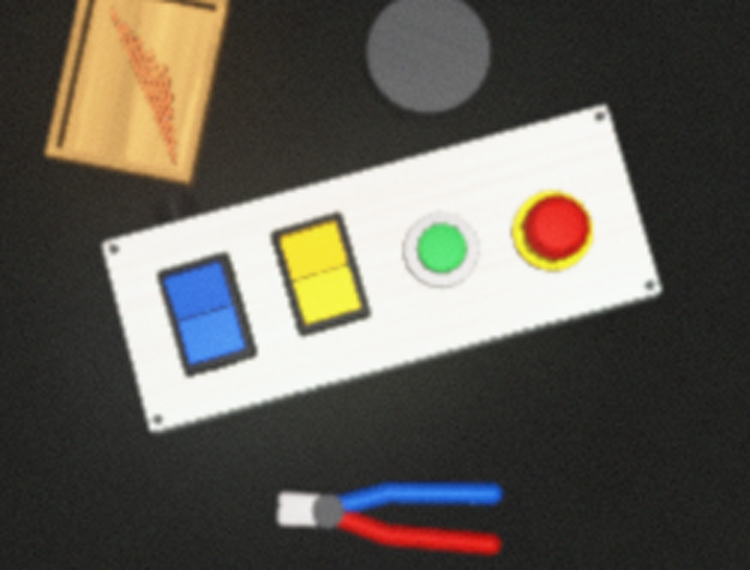

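View pics/s1.png

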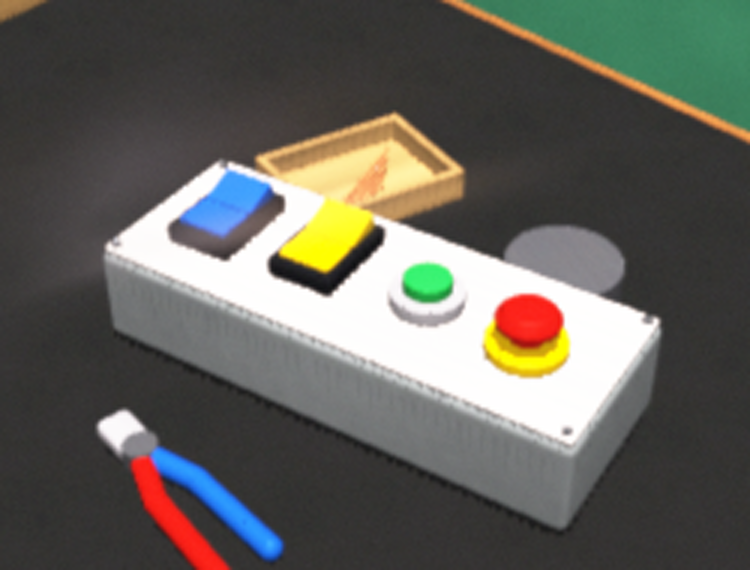

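The pictures agree with the networks. In the top crop the panel is turned about 15°, and the order from left to right is blue, yellow, green, red. The yellow far half is near pixel (243,181), blue near (206,195), green near (287,182) and red near (325,176). Next I'll fit the panel pose from its corners.

```bash
cat >> h.py <<'E'
np.set_printoptions(precision=4,suppress=True)
from scipy.spatial.transform import Rotation as Ro
def rotv(yaw):
    y=np.array([-np.sin(yaw),np.cos(yaw),0]); c=[]
    for s in(1,-1):
        z=np.array([0,0,-1.]); c.append(Ro.from_matrix(np.c_[np.cross(s*y,z),s*y,z]).as_rotvec())
    return c
E
python3 - <<'E'
from h import *
f=grab_frame("top")
P=np.array([at_z(f,(140+(c+.5)/3-.5,100+(r+.5)/3-.5),.075) for c,r in((103,240),(607,103),(660,292),(150,430))])
print(P, [np.linalg.norm(P[i]-P[i-1]) for i in range(4)])
l=(P[0]-P[1])+(P[3]-P[2]); yaw=np.arctan2(-l[0],l[1]); l2=(P[0]-P[3])+(P[1]-P[2]); print(yaw,np.arctan2(l2[1],l2[0]))
C=P.mean(0); R=np.array([[np.cos(yaw),np.sin(yaw)],[-np.sin(yaw),np.cos(yaw)]]); print("C",C)
for n,z in(("mains",.0935),("extraction",.0935),("start",.097),("stop",.105)):
    m=silhouettes("top",n)
    p=at_z(f,m[0]["centre"],z); print(n,m[0]["centre"],p,"panel",R@(p-C)[:2])
for n,z in(("mains_on",.098),("extraction_on",.098),("start_top",.097)):
    p=at_z(f,tip_of("top",n)[0]["centre"],z); print(n,p,"panel",R@(p-C)[:2])
    for r in rotv(yaw): print(ik([p[0],p[1],.09],r))
E
```

```text
[[ 0.5611  0.1961  0.075 ]
 [ 0.6467 -0.1265  0.075 ]
 [ 0.5253 -0.157   0.075 ]
 [ 0.4405  0.1653  0.075 ]] [np.float64(0.1244883417089223), np.float64(0.33380867439364587), np.float64(0.1252475119071823), np.float64(0.33333840304689544)]
0.2582889294289779 0.2480866506849348
C [0.5434 0.0195 0.075 ]
mains [246.2, 190.3] [0.538  0.0574 0.0935] panel [0.0045 0.0381]
extraction [206.8, 200.1] [0.5202 0.131  0.0935] panel [0.0061 0.1137]
start [287.8, 182.9] [ 0.5509 -0.02    0.097 ] panel [-0.0028 -0.0401]
stop [325.8, 176.1] [ 0.5621 -0.0895  0.105 ] panel [-0.0097 -0.1101]
mains_on [0.5533 0.058  0.098 ] panel [0.0194 0.0347]
[-0.0283  0.471  -0.367   0.7329  0.     -0.2866]
[-0.0283  0.471  -0.367   0.7329  0.      2.855 ]
extraction_on [0.5282 0.1355 0.098 ] panel [0.0149 0.1161]
[ 0.1157  0.4536 -0.3969  0.7203  0.     -0.1426]
[ 0.1157  0.4536 -0.3969  0.7203  0.      2.999 ]
start_top [ 0.5536 -0.0139  0.097 ] panel [ 0.0013 -0.0349]
[-0.1584  0.4669 -0.3739  0.7299  0.     -0.4167]
[-0.1584  0.4669 -0.3739  0.7299  0.      2.7249]
```

```bash
cat >> h.py <<'E'
YAW=.253; C=np.array([.5434,.0195]); RV=rotv(YAW)[0]
def W(px,py,z):
    c,s=np.cos(YAW),np.sin(YAW); return [C[0]+c*px-s*py, C[1]+s*px+c*py, z]
def press(px,py,floor,f,hold=.2):
    move_l(W(px,py,.118),.15)
    hit=move_l(W(px,py,floor),.03,until_force=f); sleep(hold)
    s=get_state(); print("hit",hit,"tcp",s["position"],"F",s["contact_force"],s["clock"])
    move_l(W(px,py,.14),.12)
E
python3 - <<'E'
from h import *
grab(20)
movep(W(.018,.037,.15),RV)
press(.018,.037,.0895,14)
f=grab_frame("side"); cv2.imwrite("pics/s2.png",cv2.resize(f["img"][120:310,120:370,::-1],None,fx=3,fy=3))
print(get_state()["clock"])
E
```

```text
hit True tcp [0.5529 0.0601 0.092 ] F [-1.3493 -0.238   5.6205] 5.4583
6.0583
```

View pics/s2.png

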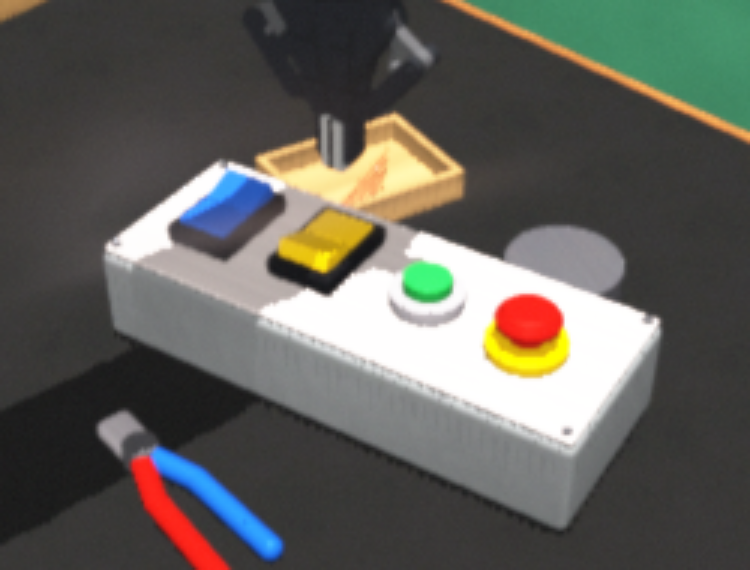

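The picture shows yellow is on: its near half is now raised at crop (310,250) and its far half is level. The TCP stopped at z = 0.092, as expected. Blue next, with the same check.

Run:
```python
from h import *
move_l(W(.017,.1135,.14),.15)
press(.017,.1135,.0895,14)
move_l(W(0,-.0375,.14),.15)
f=grab_frame("side"); cv2.imwrite("pics/s3.png",cv2.resize(f["img"][120:310,120:370,::-1],None,fx=3,fy=3))
print(get_state()["clock"])
```

```text
hit True tcp [0.5328 0.134  0.092 ] F [-0.9449 -0.0606  5.8635] 8.0667
9.8333
```

View pics/s3.png

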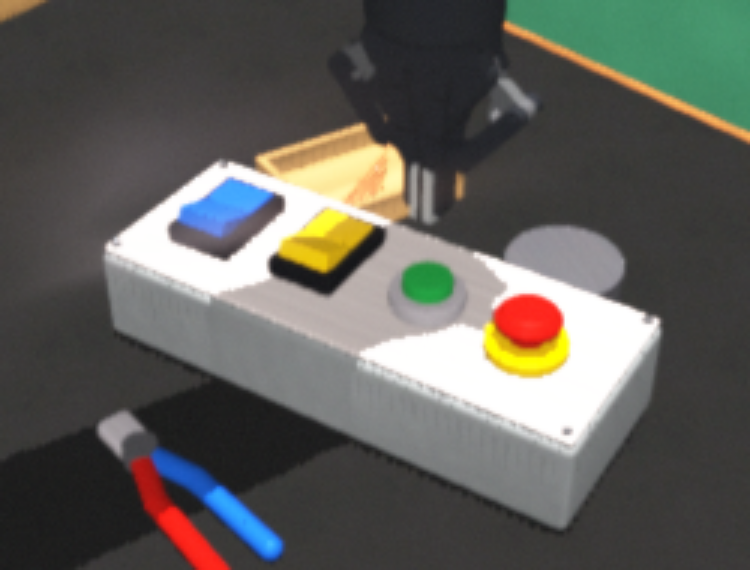

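Blue is on too: its near half is raised at crop (215,215). The gripper is now over the green button at crop (427,285). I'll press start.

Run:
```python
from h import *
press(0,-.0375,.0885,20,.35)
move_l(W(0,-.0375,.22),.2)
sleep(.3)
f=grab_frame("side"); cv2.imwrite("pics/s4.png",cv2.resize(f["img"][120:310,120:370,::-1],None,fx=3,fy=3))
print(get_state()["clock"],get_state()["contact_force"])
```

```text
hit True tcp [ 0.5527 -0.0168  0.091 ] F [-1.8675  0.4774  7.1165] 11.3583
12.825 [ 0.7015 -0.1727  0.8139]
```

View pics/s4.png

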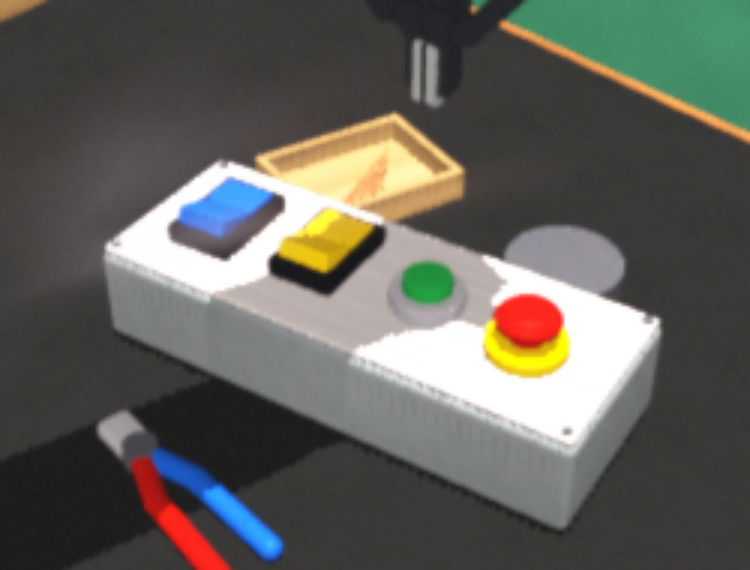

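Green bottomed out at z = 0.091, its full 6 mm of travel, and is back up at crop (428,283). Both rockers are on, and the red button and loose things haven't moved.

```bash
python3 -c "
from cell import *
print(sign_off())"
```

```text
the job is handed in; nothing more can be done
None
```

I switched the mains and then the extraction rocker on, pressed the green start button fully and let it come back up, and handed the job in with the red stop and loose things untouched; no verdict was returned.

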